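Load a flow heater into the leak-test block and snap the clamp

TASK

Lift the U-shaped flow heater with the blue bands off its hook and plug its two tube ends fully home into the two ports of the leak-test block. Then swing the hold-down clamp over it and press the clamp's orange pad down until its sprung hook snaps onto the brass pin and stays there by itself. Leave the reject heater with the red bands hanging on its hook, and leave the tools and parts lying on the bench where they are.

Things in the scene. Friction and masses are not known exactly. Their poses are not given: they have to be found in the camera images.
- heater: Blue-banded flow heater: upside-down U of 18 mm round aluminium bar, 94 mm wide (y), 110 mm high (z), 18 mm thick (x), 0.26 kg, hung by its top bar. Origin midway between the lower ends of its two copper tube ends (12 mm diameter, at y = -38 and +38 mm, z = 0 to 28 mm, tips chamfered). Brass collars above them, 25 mm diameter, z = 28 to 35 mm, rest on the block when home. Same either way round.
- heater_bar (a point): Middle of the blue-banded heater's top bar, on its centre line, 101 mm above the heater's origin. The bar runs along the heater's y, straight for 16 mm each way, then curves down to the legs. The hook wire passes right under this point, so pinch the 18 mm bar (fingers closing along the heater's x) about 24 mm to one side of it.
- reject_heater_bar (a point): Middle of the top bar of the reject heater, same shape and size but with red bands, hanging on the other hook; to be left alone.
- rack: Fixed two-hook rack, base 100 x 180 x 8 mm, cross tube at x = 66 mm, 151 mm high. Origin on the bench below the hung heaters, midway between the hooks (y = -60, +60 mm); x points from hook tips to cross tube. Hooks: 8 mm wire, trough at x = -10 to 12 mm, its top at z = 132 mm; upturned tip at x = -28 mm ends at z = 150 mm. A heater must rise 20 mm, then comes off towards -x.
- test_block: Fixed leak-test block: blue base 94 x 250 x 8 mm with an aluminium block 50 x 112 mm on it, top at z = 48 mm, two ports in the top, gauge on the -x side. Origin on the bench under its middle; y runs along the ports. At y = -90 mm two cheeks (164 mm high, 28 mm along y, 45 mm over both in x) carry the clamp's hinge; at y = +90 mm two cheeks (124 mm high) carry the brass pin.
- port_right (a point): Mouth of the port at the block's y = -38 mm, in the top face (z = 48 mm): hole 16.5 mm in diameter, 40 mm deep, with a 3 mm chamfer.
- port_left (a point): Mouth of the other port, at the block's y = +38 mm; same size.
- seat (a point): Where the heater's origin lies when plugged fully home: midway between the ports, 20 mm above the bench (28 mm below the ports' mouths). The heater's y then lies along the block's y, either way round, and its top bar's centre is 121 mm above the bench.
- clamp_hinge (a point): Hinge axis of the hold-down clamp (runs along the block's x), 150 mm above the bench at the block's y = -90 mm.
- clamp_press (a point): Middle of the outer (upper, when closed) face of the orange pressing pad on the clamp arm, 30 mm across, 36 mm along the arm; 146 mm along the arm from the hinge, 10 mm above the arm's middle plane. Closed, it is 160 mm above the bench at the block's y = +56 mm.
- clamp_pin (a point): Centre of the brass pin, 8 mm in diameter, along the block's x, 110 mm above the bench at the block's y = +90 mm, on which the sprung hook snaps.
- clamp_arm (a joint): Angle of the hold-down arm (steel bar 24 x 8 mm, 180 mm long): 0 = closed, level over the heater; 1.57 = upright; stop at 2.05, leaning away from the ports. It stays where it is left. A sprung plunger under it, 90 mm from the hinge, meets the heater at 0.045 and lifts the arm again unless the hook has snapped; snapped it reads about 0.01. Lower stop -0.02. Snapping takes some 10 N on the pad.
- snap_hook (a joint): Angle of the sprung hook on the end of the clamp arm, 176 mm from the hinge: 0 = square to the arm (also when snapped under the pin), up to about 0.3 while it rides over the pin. It stands out 64 mm from the arm's underside, so towards the ports when the arm is upright: keep the gripper clear of it.
- coil_3: Bystander: boiler coil, a copper coil 64 mm across, 105 mm high, standing; origin under its middle.
- pliers_1: Bystander: red-handled pliers, 178 x 52 x 12 mm, lying; origin under the middle.
- multimeter: Bystander: yellow and black multimeter, 142 x 68 x 46 mm, lying; origin under the middle.

How it is judged:
By the outcome, as a careful person would: the job done as asked, in the order asked, and still so for the second after the job is handed in, with the robot touching nothing.
It also fails if it takes over 67 s, if anything falls off the work surface, if the arm or the gripper's body presses on something with over 40 N, if the wrist force passes 120 N, or if a joint passes its speed limit or range.

ROBOT

A 6-joint arm with a two-finger parallel gripper is mounted at the origin on a cart in front of the work surface, level with it; the furniture and walls round the work are solid. World frame = base frame: x ahead of the robot, y to its left, z up, the work surface at z = 0. Lengths are in m, angles in rad, forces in N, time in s.
With the tool pointing down it reaches from about 0.35 to 0.975 m from the base axis. Payload 7.1 kg.
Tool frame: the origin (TCP) lies at the centre of the arm's flange, where the gripper is bolted on; the fingertips stand 182 mm ahead of it and the grasp point (between the pads) lies 163 mm ahead of it; z points along the fingers, y is the line along which they close (so a half turn about z gives the same grasp; the last joint's range is limited). The gripper opens to 88 mm and grips with 3 to 60 N. Pads are 20 mm wide; open, the fingers measure 115 mm over their backs; the gripper's body (75 mm by 178 mm) begins 61 mm behind the grasp point.
Start: joints at [1.289, 0.423, 1.63, -0, 1.089, -0.019], TCP at [0.162, 0.604, 0.405] pointing down, gripper open.
Joint ranges: [-3, 3], [-0.9, 2.11], [0.09, 2.58], [-1.31, 4.45], [0.11, 2.69], [-2.54, 2.54]. Speed limits (rad/s): [2.39, 2.39, 3.01, 3.14, 3.14, 3.14].

INTERFACE

Orientations are given as a unit quaternion [w, x, y, z].
In Python, from plant import manip gives the robot as it stands.
- The arm moves only by the tool apply_moves, never from a script. Its argument "motion" is a list that holds one entry, the list of rows, each a list of 7 numbers: the turn, a rotation vector about the tool's x, y, z in degrees, then the shift along the tool's x, y, z in mm, then the finger opening in mm, from 0 to 87.8. A call has 1 to 8 rows; each row is the pose to reach, as a shift and turn from the pose commanded when the call began, along the tool's axes at that moment; what a row does not reach only later rows make up. A row lasts 1/8 s, in which the tool goes at most 62.5 mm and 10.7 degrees, less where a joint would pass 70% of its speed; a pose out of reach is approached as far as the arm can. A call with a gripper value outside its range is refused whole. The fingers move at their own pace and stop on an object; the grip force is fixed at half the most. Time passes only in rows, so rows that repeat a pose let the fingers close. It gives the time, the measured TCP pose, the force, the opening and the grip force at its end, in the units of the state.
- manip.observe(): the state, without advancing time (a new reading comes with each control period).
- manip.camera(name): name is "scene" or "top" or "wrist"; returns a dict with "frame" (420x560x3 uint8, blue, green, red), "intrinsics" (3x3 intrinsics, pixels), "eye" and "orientation" of the camera in the world. Camera axes: x right, y down, z forward; pixel columns grow to the right and rows downward; lengths in m; the calibration is good to about 2 mm. A picture is of the moment at which its call begins. There is no depth.
- manip.sign_off(): hands the job in; it is judged then, once.
The state is a dict: "t": time; "qpos": joint angles; "dq": joint speeds; "effort": joint torques, N m; "ee_pos": TCP position; "tool_rot": TCP orientation; "force": force on the tool from outside, world axes, zero at the start; "wrist_torque": the same for the moment, N m; "gripper_width": opening from 0.0 (shut) to 1.0 (fully open); "grasp_force": force on a finger pad.
Only numpy, scipy, OpenCV 4.12 (cv2) and the standard library are available. Lean on these libraries where they do the work, as an engineer would, in place of code of your own. Each camera call takes 0.05 s, during which the arm holds its last target. There are 200 camera calls.

## Working session

There is one attempt and no reset: what is moved stays moved. The work goes in short steps, Python scripts to look and compute and a tool call to move; the robot and the scene stay as the last step left them, time stands still between calls to the robot, and variables do not carry over. Pictures are saved under pics/ and viewed, at most 10 in all, crops included, and the job is handed in when it is done.

Besides the shell and the picture viewer there is one more tool, called after "Emit:" by a JSON object that holds its "fn" and its "kwargs", one argument or row to a line. apply_moves: Moves the arm, as the interface text tells. Its arguments: {"type":"object","properties":{"motion":{"type":"array"}},"required":["motion"]}

```bash
ls; mkdir -p pics; cat > h.py <<'E'
import numpy as np, cv2
from plant import manip
from scipy.spatial.transform import Rotation as R
def rot(q): return R.from_quat([q[1],q[2],q[3],q[0]]).as_matrix()
def snap(n,f=None):
    c=manip.camera(n); o=np.array(c["orientation"])
    c["R"]=o if o.shape==(3,3) else rot(o)
    c["K"]=np.array(c["intrinsics"]); c["e"]=np.array(c["eye"])
    if f: cv2.imwrite("pics/"+f+".png",c["frame"])
    return c
def ray(c,u,v): 
    d=c["R"]@np.linalg.inv(c["K"])@[u,v,1.]; return d/np.linalg.norm(d)
def onz(c,u,v,z):
    d=ray(c,u,v); return c["e"]+d*(z-c["e"][2])/d[2]
def tri(*obs):
    A=np.zeros((3,3));b=np.zeros(3)
    for c,u,v in obs:
        d=ray(c,u,v);P=np.eye(3)-np.outer(d,d);A+=P;b+=P@c["e"]
    X=np.linalg.solve(A,b)
    return X,[float(np.linalg.norm((np.eye(3)-np.outer(ray(c,u,v),ray(c,u,v)))@(X-c["e"]))) for c,u,v in obs]
def proj(c,X):
    p=c["K"]@(c["R"].T@(np.array(X)-c["e"])); return p[:2]/p[2]
E
python3 - <<'E'
from h import *
import pickle
d={}
for n in("scene","top","wrist"):
    c=snap(n,n+"0"); d[n]=c; print(n,c["e"],c["R"].round(3).tolist(),c["K"].tolist())
pickle.dump(d,open("c0.pkl","wb"))
print(manip.observe())
E
```

```text
pics
scene [-0.10537715 -1.09271893  0.94684283] [[0.873, -0.284, 0.398], [-0.488, -0.477, 0.731], [-0.017, -0.832, -0.555]] [[509.06722036354745, 0.0, 274.16459902230724], [0.0, 509.06722036354745, 217.01351439126813], [0.0, 0.0, 1.0]]
top [0.22870617 0.00740186 1.4244913 ] [[-0.0, -0.981, 0.194], [-1.0, -0.005, -0.026], [0.027, -0.194, -0.981]] [[484.9860668301545, 0.0, 282.04409472537105], [0.0, 484.9860668301545, 206.56726394605562], [0.0, 0.0, 1.0]]
wrist [0.08428496 0.62473222 0.3842666 ] [[0.26, 0.923, 0.283], [0.966, -0.248, -0.079], [-0.003, 0.294, -0.956]] [[327.6849810564201, 0.0, 274.3392055935631], [0.0, 327.6849810564201, 206.58772342554207], [0.0, 0.0, 1.0]]
{'t': 0.15, 'qpos': array([ 1.28896840e+00,  4.23652279e-01,  1.63045436e+00,  8.56110524e-06,
        1.08855728e+00, -1.90024343e-02]), 'dq': array([ 7.74187188e-04, -1.93093853e-03, -2.44866415e-03, -6.18020548e-05,
        1.11522170e-03, -6.43783918e-04]), 'effort': array([-1.35873086e-05, -5.44988966e+01, -2.73919308e+01,  6.43496099e-02,
        2.05034710e-02, -8.67562858e-05]), 'ee_pos': array([0.16230353, 0.60335927, 0.4041119 ]), 'tool_rot': array([-8.40123515e-05,  1.31036791e-01,  9.91377361e-01, -5.29016712e-04]), 'force': array([ 0.08773827, -0.88444134,  0.10115554]), 'wrist_torque': array([ 0.02915389, -0.00847425,  0.05475215]), 'grasp_force': 0.0, 'gripper_width': 0.9998519844753998}
```

View pics/scene0.png

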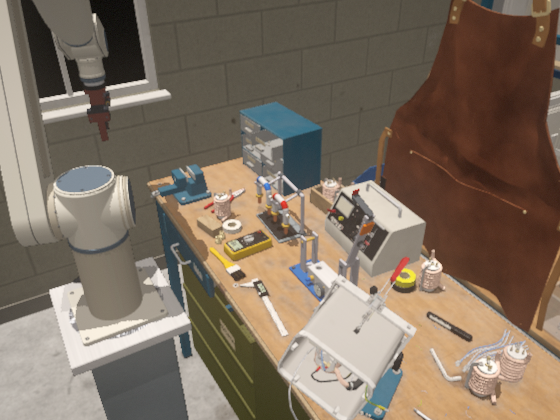

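View pics/top0.png

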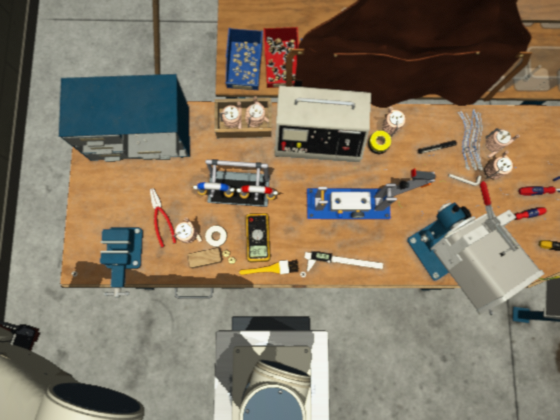

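Top view: rack at about (238,182), with the blue heater at (213,186) and the red one at (262,190). The test block is at (349,202), with the clamp arm leaning away at (405,185). The scene view shows the same, with the rack at (283,205) and the block at (320,275).

```bash
python3 - <<'E'
import cv2,numpy as np
t=cv2.imread("pics/top0.png")[150:232,185:445]; s=cv2.imread("pics/scene0.png")[165:305,240:395]
t=cv2.resize(t,None,fx=3,fy=3,interpolation=cv2.INTER_CUBIC); s=cv2.resize(s,None,fx=2.5,fy=2.5,interpolation=cv2.INTER_CUBIC)
o=np.zeros((t.shape[0]+s.shape[0],t.shape[1],3),np.uint8); o[:t.shape[0]]=t; o[t.shape[0]:,:s.shape[1]]=s
w=cv2.resize(cv2.imread("pics/wrist0.png"),(390,292)); o[t.shape[0]:t.shape[0]+292,388:388+390]=w[:, :o.shape[1]-388]
print(o.shape); cv2.imwrite("pics/m1.png",o)
E
```

```text
(596, 780, 3)
```

View pics/m1.png

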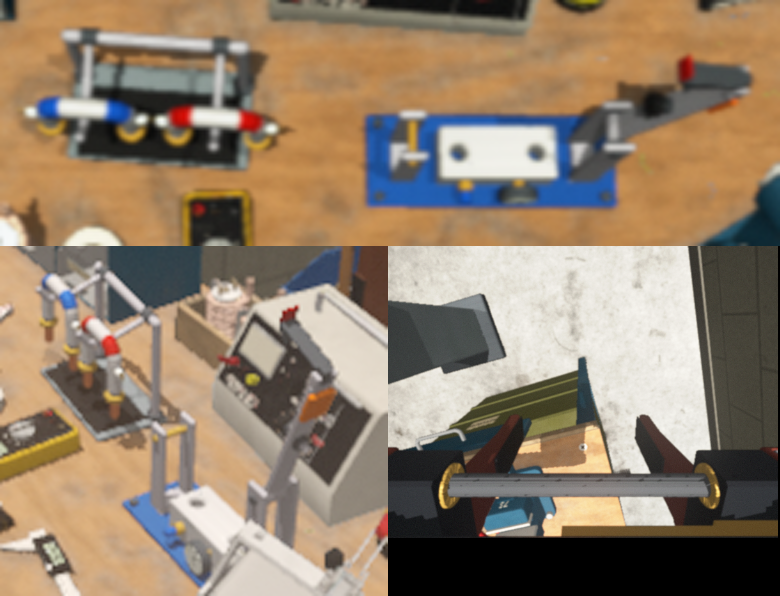

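```bash
python3 - <<'E'
from h import *
import pickle
d=pickle.load(open("c0.pkl","rb")); t,s=d["top"],d["scene"]
def comps(c,lo,hi,roi,n=6):
    h=cv2.cvtColor(c["frame"],cv2.COLOR_BGR2HSV); m=cv2.inRange(h,lo,hi); k=np.zeros_like(m); x0,y0,x1,y1=roi; k[y0:y1,x0:x1]=m[y0:y1,x0:x1]
    N,L,S,C=cv2.connectedComponentsWithStats(k); o=np.argsort(-S[1:,4])[:n]+1
    return [(C[i].round(1).tolist(),S[i].tolist()) for i in o],k
tb,_=comps(t,(100,150,60),(130,255,255),(185,160,250,215)); print("top blue",tb[:4])
sb,_=comps(s,(100,150,60),(130,255,255),(245,160,300,250)); print("scene blue",sb[:4])
tr,_=comps(t,(0,150,80),(8,255,255),(230,160,290,215)); print("top red",tr[:3])
sr,_=comps(s,(0,150,80),(8,255,255),(260,180,300,250)); print("sc red",sr[:3])
_,k=comps(t,(100,150,40),(130,255,255),(300,175,395,230))
n=cv2.findNonZero(k); r=cv2.minAreaRect(n); b=cv2.boxPoints(r); print("base",r)
P=np.array([onz(t,*p,0.008) for p in b]); print(P.round(4),P.mean(0))
g=cv2.cvtColor(t["frame"],cv2.COLOR_BGR2GRAY)
for u in(337.7,363.7):
    roi=g[195:208,int(u)-6:int(u)+7].astype(float); w=np.clip(150-roi,0,None); ys,xs=np.mgrid[195:208,int(u)-6:int(u)+7]
    c=(w*xs).sum()/w.sum(),(w*ys).sum()/w.sum(); print("port",c,onz(t,*c,0.048))
E
```

```text
top blue [([223.6, 186.7], [220, 183, 8, 8, 51]), ([200.8, 185.6], [198, 183, 6, 6, 32])]
scene blue [([266.6, 186.3], [264, 184, 6, 6, 23])]
top red [([268.0, 190.0], [265, 187, 8, 7, 45]), ([244.8, 188.0], [241, 185, 8, 8, 43])]
sc red [([283.8, 204.6], [281, 201, 7, 8, 39]), ([273.2, 195.5], [273, 194, 2, 4, 4]), ([260.0, 231.0], [260, 231, 1, 1, 1])]
base ((348.5, 203.5), (29.0, 81.0), 90.0)
[[ 0.5629 -0.1086  0.008 ]
 [ 0.5644 -0.3535  0.008 ]
 [ 0.4756 -0.3497  0.008 ]
 [ 0.4745 -0.1077  0.008 ]] [ 0.51937797 -0.2298765   0.008     ]
port (np.float64(336.96934865900386), np.float64(200.84802043422732)) [ 0.51860704 -0.18941649  0.048     ]
port (np.float64(363.3438914027149), np.float64(200.63499245852188)) [ 0.51967192 -0.26656701  0.048     ]
```

```bash
cat >> h.py <<'E'
def down(yaw):  # tool y at yaw (world), z down
    y=np.array([np.cos(yaw),np.sin(yaw),0]);z=np.array([0,0,-1.]);return np.c_[np.cross(y,z),y,z]
def plan(tcp,Rt=None):
    o=manip.observe();R0=rot(o["tool_rot"]);Rt=R0 if Rt is None else Rt
    print("turn",np.degrees(R.from_matrix(R0.T@Rt).as_rotvec()).round(2),"shift",(1000*R0.T@(np.array(tcp)-o["ee_pos"])).round(1),"t",o["t"])
E
python3 - <<'E'
from h import *
import pickle
d=pickle.load(open("c0.pkl","rb")); t=d["top"]
a=onz(t,223.6,186.7,.145);b=onz(t,200.8,185.6,.145);r=onz(t,268,190,.145);q=onz(t,244.8,188,.145)
print(a,b,(a+b)/2,(r+q)/2)
H=(a+b)/2
plan([H[0],H[1]+.02,.42],down(0))
E
```

```text
[0.5355417 0.1311105 0.145    ] [0.53820134 0.19257994 0.145     ] [0.53687152 0.16184522 0.145     ] [0.52971337 0.04247109 0.145     ]
turn [-5.000e-02  4.000e-02  7.494e+01] shift [-471.2 -309.7  -15.6] t 0.15
```

Emit:
{"fn": "apply_moves", "kwargs": {
  "motion": [
    [[0, 0, 10, -59, -39, -5, 87], [0, 0, 20, -118, -78, -10, 87], [0, 0, 30, -177, -117, -15, 87], [0, 0, 40, -236, -155, -16, 87], [0, 0, 50, -295, -194, -16, 87], [0, 0, 60, -354, -233, -16, 87], [0, 0, 67.5, -413, -271, -16, 87], [0, 0, 75, -471, -310, -16, 60]]
  ]
}}

```text
t: 1.15
ee_pos: [0.4951, 0.2283, 0.4207]
tool_rot: [-0.0, 0.709, 0.705, 0.0]
force: [-0.3, 0.4, -0.2]
gripper_width: 0.908
grasp_force: 0.0
```

Emit:
{"fn": "apply_moves", "kwargs": {
  "motion": [
    [[0, 0, 0, -47, 42, 0, 60], [0, 0, 0, -47, 42, 0, 60], [0, 0, 0, -47, 42, 0, 60]]
  ]
}}

```text
t: 1.52
ee_pos: [0.5357, 0.183, 0.4202]
tool_rot: [-0.0, 0.708, 0.706, -0.0]
force: [0.1, -0.2, -0.8]
gripper_width: 0.685
grasp_force: 0.0
```

```bash
python3 - <<'E'
from h import *
import pickle
c=snap("wrist","w1"); pickle.dump(c,open("w1.pkl","wb")); print(manip.observe()["ee_pos"],c["e"])
E
```

```text
[0.5353205  0.18357978 0.42030065] [0.53608737 0.26439007 0.40048833]
```

View pics/w1.png

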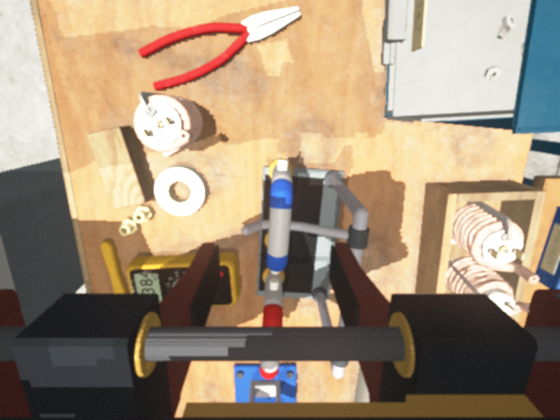

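The wrist view shows the blue heater's bar running from (281,190) to (277,268), with the hook wire crossing it at row ~230. The red heater is at (272,320), partly behind the gripper. I'll take a second view 60 mm to the side for height.

Emit:
{"fn": "apply_moves", "kwargs": {
  "motion": [
    [[0, 0, 0, 0, -60, 0, 50], [0, 0, 0, 0, -60, 0, 50], [0, 0, 0, 0, -60, 0, 50]]
  ]
}}

```text
t: 1.95
ee_pos: [0.4756, 0.1843, 0.4212]
tool_rot: [0.0, 0.707, 0.708, 0.001]
force: [-0.1, 0.0, 0.4]
gripper_width: 0.573
grasp_force: 0.0
```

```bash
cat > bands.py <<'E'
from h import *
import pickle
def bands(c,show=True):
    h=cv2.cvtColor(c["frame"],cv2.COLOR_BGR2HSV); m=cv2.inRange(h,(105,150,60),(130,255,255)); m[330:]=0
    N,L,S,C=cv2.connectedComponentsWithStats(m)
    out=[]
    for i in range(1,N):
        if S[i,4]>60: out.append((C[i].round(1).tolist(),S[i].tolist()))
    return out
E
python3 - <<'E'
from bands import *
c1=pickle.load(open("w1.pkl","rb")); c2=snap("wrist","w2"); pickle.dump(c2,open("w2.pkl","wb"))
print(manip.observe()["ee_pos"],c2["e"]); 
for c in(c1,c2): print(bands(c))
E
```

```text
[0.47621113 0.18415308 0.4212394 ] [0.47578839 0.26572368 0.40152661]
[([281.7, 193.5], [271, 180, 21, 28, 492]), ([276.3, 262.8], [267, 256, 21, 15, 219])]
[([350.4, 187.3], [341, 181, 21, 14, 187]), ([352.3, 203.1], [342, 195, 21, 15, 210])]
```

```bash
python3 - <<'E'
from bands import *
c1=pickle.load(open("w1.pkl","rb")); c2=pickle.load(open("w2.pkl","rb"))
print(tri((c1,281.5,193.8),(c2,351.8,195.5)))
# bar edges per row, both views: non-wood profile
for c,cols,rows in((c1,(255,305),(185,200,215,240,250,262)),(c2,(325,380),(187,200,215,240,250,262))):
    for r in rows:
        row=c["frame"][r,cols[0]:cols[1]].astype(int); print(r,' '.join("%d,%d,%d"%tuple(p) for p in row[::3]))
E
```

```text
(array([0.54144011, 0.19329313, 0.13441151]), [9.168534353104054e-05, 9.168534353109864e-05])
185 160,216,249 161,222,250 164,208,244 93,97,105 47,57,73 100,72,75 217,117,76 233,128,80 235,128,77 233,126,77 225,116,71 202,110,71 144,80,63 41,47,56 50,54,63 51,51,62 43,47,57
200 163,225,252 159,223,251 155,189,230 66,73,85 53,59,76 120,73,64 155,84,66 163,86,67 165,87,64 168,88,66 211,106,65 235,125,71 170,87,57 46,49,58 51,52,58 41,46,55 46,50,56
215 119,169,223 90,127,173 112,120,129 48,56,69 54,62,72 144,150,160 176,185,191 190,198,205 200,209,214 195,201,209 181,188,195 166,172,177 85,92,97 43,47,55 44,48,53 48,48,57 43,48,53
240 85,116,155 90,113,142 92,94,97 56,94,123 102,153,187 170,177,183 184,192,198 197,202,207 197,209,212 186,192,199 173,177,184 129,132,138 38,39,45 43,44,50 45,47,50 45,49,52 40,43,47
250 80,111,152 88,110,135 71,75,79 42,49,56 113,112,119 173,178,185 185,192,198 195,203,208 196,203,208 182,188,194 167,176,178 84,89,96 41,46,51 42,43,47 42,42,47 44,45,51 44,47,50
262 76,112,156 98,113,127 50,57,65 50,50,57 129,69,47 156,80,48 165,81,48 168,85,51 168,87,52 1
[... 590 characters left out ...]
9 138,144,150 45,49,55 116,121,115 126,128,123 127,128,125 124,126,121 126,128,125
240 97,112,125 113,114,121 111,115,121 115,119,124 127,133,138 161,168,170 178,184,190 191,197,202 196,204,209 186,195,198 176,182,186 105,111,116 48,51,56 121,123,116 123,126,123 127,130,125 122,124,121 110,117,111 87,89,91
250 32,34,49 39,46,72 37,42,70 39,45,72 38,43,71 66,71,88 178,187,188 192,199,204 190,198,202 181,191,192 162,167,173 42,47,51 96,98,94 121,121,116 121,124,121 127,130,123 118,123,119 91,94,93 77,86,105
262 27,25,33 29,33,36 39,44,67 35,42,69 35,41,68 36,43,67 39,45,71 73,52,66 163,83,45 148,76,41 61,43,42 54,54,58 115,116,112 110,111,106 108,113,109 100,104,102 84,88,86 77,84,92 66,84,108
```

```bash
python3 - <<'E'
from bands import *
c1=pickle.load(open("w1.pkl","rb"))
for p in((280,215),(278.3,240),(277.2,250)): print(onz(c1,*p,.141).round(4))
a=onz(c1,281.5,193.8,.1344); b=onz(c1,277,263.3,.1344); print(a,b,(a+b)/2)
H=(a+b)/2; d=a-b; yaw=np.arctan2(-d[0],d[1]); print("yaw",yaw)
yaw=-.055
G=np.array([H[0],H[1],.141])+.024*np.array([-np.sin(yaw),np.cos(yaw),0]); print("grasp",G)
plan(G+[0,0,.163+.07],down(yaw))
E
```

```text
[0.5401 0.1768 0.141 ]
[0.5388 0.1543 0.141 ]
[0.5378 0.1449 0.141 ]
[0.5414417  0.19338493 0.1344    ] [0.53769192 0.1288493  0.1344    ] [0.53956681 0.16111711 0.1344    ]
yaw -0.0580386942222756
grasp [0.54088615 0.18508082 0.141     ]
turn [ 0.09 -0.03  3.2 ] shift [ 0.9 64.6 47.3] t 2.0
```

Emit:
{"fn": "apply_moves", "kwargs": {
  "motion": [
    [[0, 0, 3.2, 1, 50, 10, 50], [0, 0, 3.2, 1, 64.6, 40, 50], [0, 0, 3.2, 1, 64.6, 47, 50], [0, 0, 3.2, 1, 64.6, 70, 50], [0, 0, 3.2, 1, 64.6, 95, 50], [0, 0, 3.2, 1, 64.6, 115, 50], [0, 0, 3.2, 1, 64.6, 117, 50], [0, 0, 3.2, 1, 64.6, 117, 50]]
  ]
}}

```text
t: 3.0
ee_pos: [0.5408, 0.1843, 0.3045]
tool_rot: [0.0, 0.727, 0.687, 0.0]
force: [-0.3, 0.1, 0.6]
gripper_width: 0.567
grasp_force: 0.0
```

```bash
python3 - <<'E'
from bands import *
c=snap("wrist","w3"); print(manip.observe()["ee_pos"],c["e"],bands(c)); pickle.dump(c,open("w3.pkl","wb"))
E
```

```text
[0.54087422 0.18426964 0.3047199 ] [0.54561534 0.26558749 0.28477741] [([276.0, 260.5], [256, 232, 37, 53, 1456])]
```

View pics/w3.png

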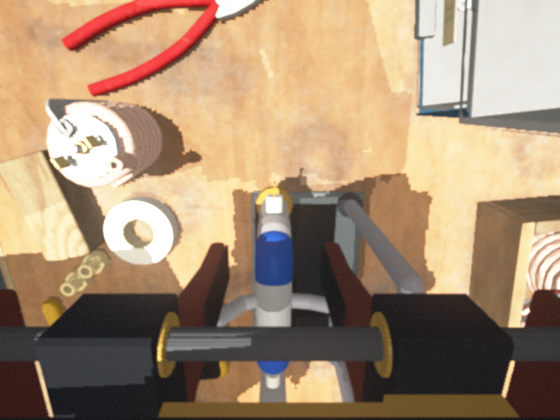

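The bar sits centred between the open fingers at (275,300), with the hook wire below the finger centre. I'll close and lift.

Emit:
{"fn": "apply_moves", "kwargs": {
  "motion": [
    [[0, 0, 0, 0, 0, 0, 5], [0, 0, 0, 0, 0, 0, 5], [0, 0, 0, 0, 0, 0, 5], [0, 0, 0, 0, 0, 0, 5], [0, 0, 0, 0, 0, -8, 5], [0, 0, 0, 0, 0, -16, 5], [0, 0, 0, 0, 0, -24, 5], [0, 0, 0, 0, 0, -32, 5]]
  ]
}}

```text
t: 4.05
ee_pos: [0.5406, 0.1841, 0.3363]
tool_rot: [0.0, 0.727, 0.687, 0.0]
force: [0.3, 0.1, -2.8]
gripper_width: 0.197
grasp_force: 30.0
```

```bash
python3 - <<'E'
from h import *
plan([.45,-.245,.46],down(0.01))
E
```

```text
turn [ 0.01 -0.01 -3.83] shift [-433.5  -66.1 -123.7] t 4.05
```

Emit:
{"fn": "apply_moves", "kwargs": {
  "motion": [
    [[0, 0, 0, 0, 0, -40, 5], [0, 0, 0, 0, 0, -80, 5], [0, 0, 0, 0, 0, -115, 5], [0, 0, 0, 0, 0, -124, 5], [0, 0, 1, -40, -10, -124, 5], [0, 0, 2, -80, -30, -124, 5], [0, 0, 3, -130, -50, -124, 5], [0, 0, 3.7, -190, -70, -124, 5]]
  ]
}}

```text
t: 5.05
ee_pos: [0.459, -0.002, 0.4585]
tool_rot: [-0.001, 0.748, 0.663, -0.001]
force: [1.1, -1.4, -3.4]
gripper_width: 0.199
grasp_force: 30.0
```

```bash
python3 - <<'E'
from h import *
plan([.45,-.245,.46],down(0.01))
E
```

```text
turn [-0.09  0.01 -7.47] shift [-242.4   20.3   -1.5] t 5.05
```

Emit:
{"fn": "apply_moves", "kwargs": {
  "motion": [
    [[0, 0, -2, -40, 4, -1, 5], [0, 0, -4, -95, 8, -1, 5], [0, 0, -6, -150, 13, -1, 5], [0, 0, -7.5, -200, 17, -1, 5], [0, 0, -7.5, -235, 20, -1, 5], [0, 0, -7.5, -242, 20, -1, 5], [0, 0, -7.5, -242, 20, -1, 5]]
  ]
}}

```text
t: 5.92
ee_pos: [0.4504, -0.2434, 0.4597]
tool_rot: [-0.001, 0.704, 0.71, -0.0]
force: [0.8, 0.3, -2.8]
gripper_width: 0.2
grasp_force: 30.0
```

```bash
python3 - <<'E'
from bands import *
o=manip.observe();print(o["ee_pos"],o["dq"].round(3))
for n in("wrist","scene","top"):
    c=snap(n,n[0]+"4"); pickle.dump(c,open(n[0]+"4.pkl","wb"))
w=cv2.imread("pics/w4.png")
s=cv2.resize(cv2.imread("pics/s4.png")[190:350,230:440],None,fx=1.14,fy=1.14)
o=np.zeros((600,560,3),np.uint8);o[:420]=w;o[420:420+min(180,s.shape[0]),:s.shape[1]]=s[:180]
t=cv2.resize(cv2.imread("pics/t4.png")[160:235,290:410],None,fx=2.4,fy=2.4);o[420:420+t.shape[0],260:260+t.shape[1]]=t
cv2.imwrite("pics/m4.png",o)
E
```

```text
[ 0.45038017 -0.24337638  0.45969381] [ 0.025 -0.011  0.005  0.002  0.001  0.004]
```

View pics/m4.png

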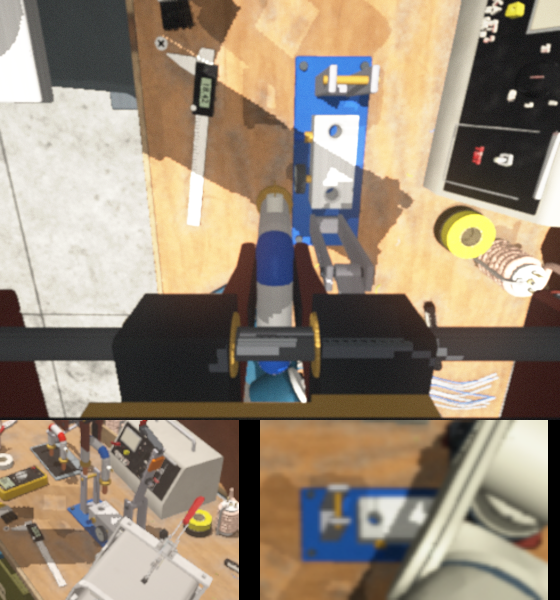

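The wrist view shows both ports, at (335,131) and (332,195). The heater's near leg and collar are at (275,195), and the pin's brass is at (348,80). The heater hangs straight.

```bash
python3 - <<'E'
from bands import *
c=pickle.load(open("w4.pkl","rb")); t0=pickle.load(open("c0.pkl","rb"))["top"]
g=cv2.cvtColor(c["frame"],cv2.COLOR_BGR2GRAY)
P=[]
for (u,v),tp in(((335,131),(336.97,200.85)),((332,195),(363.34,200.63))):
    r=11; roi=g[v-r:v+r+1,u-r:u+r+1]; T,m=cv2.threshold(roi,0,255,cv2.THRESH_BINARY_INV+cv2.THRESH_OTSU)
    N,L,S,C=cv2.connectedComponentsWithStats(m); i=L[r,r] or 1+np.argmax(S[1:,4]); q=C[i]+[u-r,v-r]
    print(q,S[i],T); X=onz(c,*q,.048); P.append(X); print("port",X,"tri",tri((c,*q),(t0,*tp)))
print((P[0]+P[1])/2,np.linalg.norm(P[0]-P[1]), np.arctan2(-(P[0]-P[1])[0],(P[0]-P[1])[1]))
for row in g[184:208,322:344:1]: print(' '.join("%3d"%x for x in row))
E
```

```text
[334.69230769 130.72727273] [  4   4  14  14 143] 197.0
port [ 0.51973244 -0.18917255  0.048     ] tri (array([ 0.51966874, -0.18957189,  0.04542323]), [0.0005618558202998714, 0.0005618558203000869])
[331.42405063 193.74050633] [  4   3  14  15 158] 173.0
port [ 0.52046312 -0.26526165  0.048     ] tri (array([ 0.52418468, -0.27076634,  0.02699543]), [6.259035939791285e-05, 6.259035939783487e-05])
[ 0.52009778 -0.2272171   0.048     ] 0.07609260643640323 0.009602693098418075
225 250 255 255 255 255 255 255 255 255 255 255 255 255 255 241 218 211 213 215 212 206
222 237 249 251 251 251 251 251 251 250 249 250 252 250 245 230 214 213 213 212 215 209
218 222 227 228 227 226 219 215 209 203 204 208 213 214 213 215 212 211 214 214 212 212
214 220 218 218 211 199 190 180 169 158 158 162 175 185 198 203 206 209 209 209 215 209
213 220 213 213 199 180 162 146 127 111 115 127 147 163 178 189 197 203 210 212 210 207
217 218 213 204 181 151 122 100  88  86  96 118 132 140 158 180 188 199 205 210 209 210
217 216 206 189 160 118  90  77  82  88 107 121 129 135 145 164 183 191 202 205 207 208
215 2
[... 790 characters left out ...]
 216 208 195 182 177 175 167 159 154 157 162 170 177 182 188 195 205 211 212 213 207
217 217 218 209 194 186 179 175 172 170 176 178 181 189 194 201 206 210 211 210 211 208
216 218 217 208 197 185 178 178 181 179 183 189 190 197 205 208 212 210 209 203 199 194
218 213 206 195 180 166 164 172 191 193 195 200 203 209 211 212 209 208 200 180 170 167
215 208 188 170 156 156 158 170 195 206 208 210 211 215 212 213 212 212 192 170 149 151
216 203 171 157 149 151 153 173 196 208 210 211 213 214 215 213 211 210 196 166 149 148
206 191 166 153 150 150 154 171 199 211 209 210 212 213 212 212 213 209 195 167 151 147
175 164 146 141 139 142 147 163 187 199 201 205 203 203 202 202 198 199 186 165 143 142
```

```bash
python3 - <<'E'
from bands import *
c=pickle.load(open("w4.pkl","rb")); o=manip.observe(); T=o["ee_pos"]; Rt=rot(o["tool_rot"])
print("bands",bands(c))
h=cv2.cvtColor(c["frame"],cv2.COLOR_BGR2HSV)[175:235,255:297]
m=cv2.inRange(h,(12,120,60),(32,255,255)); N,L,S,C=cv2.connectedComponentsWithStats(m)
for i in range(1,N):
    if S[i,4]>15: print("gold",C[i]+[255,175],S[i]+[255,175,0,0,0])
g0=np.array([0,0,.163])
for off in(.0232,):
  for a in(-3,0,3):
    a_=np.radians(a)
    f=lambda y,z,x=0:(lambda dy,dz: proj(c,T+Rt@(g0+np.array([dy*np.cos(a_)-dz*np.sin(a_),x,-(dy*np.sin(a_)+dz*np.cos(a_))]))))(y-off,z-.101)
    print(a,"band",f(.0323,.0944).round(1),"collar far",f(.0505,.028).round(1),f(.0505,.035).round(1),"collar L/R",f(.038,.0315,-.0125).round(1),f(.038,.0315,.0125).round(1))
E
```

```text
bands [([325.4, 93.3], [295, 57, 76, 89, 3059]), ([287.9, 249.9], [261, 196, 51, 89, 1357]), ([331.2, 239.2], [324, 235, 16, 9, 99])]
gold [272.57459677 191.75604839] [255 175  37  37 496]
-3 band [275.1 255.5] collar far [275.  192.9] [275.  195.1] collar L/R [256.8 211.9] [293.3 211.9]
0 band [275.1 255.3] collar far [275.  187.9] [275.  190.5] collar L/R [256.6 207.1] [293.5 207.1]
3 band [275.1 255.1] collar far [275. 183.] [275. 186.] collar L/R [256.4 202.4] [293.6 202.3]
```

```bash
python3 - <<'E'
from bands import *
c=pickle.load(open("w4.pkl","rb")); f=c["frame"]
for r in range(178,222,2): print(r,f[r,272].tolist(),f[r,276].tolist())
for r in (200,206): print(r,[f[r,u].tolist() for u in list(range(252,262,2))+list(range(286,298,2))])
h=cv2.cvtColor(f,cv2.COLOR_BGR2HSV); m=cv2.inRange(h,(100,130,50),(130,255,255)); print("blue rows@275",np.where(m[200:300,275])[0]+200)
E
```

```text
178 [84, 106, 132] [91, 115, 139]
180 [75, 97, 125] [88, 111, 144]
182 [81, 106, 129] [84, 113, 143]
184 [76, 101, 128] [74, 108, 138]
186 [54, 95, 122] [57, 100, 129]
188 [57, 108, 140] [60, 107, 140]
190 [53, 104, 136] [53, 104, 134]
192 [69, 112, 138] [73, 115, 139]
194 [132, 150, 156] [117, 138, 151]
196 [144, 155, 162] [136, 151, 160]
198 [160, 170, 177] [165, 177, 183]
200 [161, 174, 180] [158, 172, 179]
202 [159, 171, 179] [160, 175, 182]
204 [160, 173, 180] [158, 171, 180]
206 [162, 176, 182] [163, 176, 183]
208 [158, 173, 180] [164, 177, 182]
210 [160, 172, 177] [160, 174, 178]
212 [132, 140, 147] [134, 142, 146]
214 [122, 128, 135] [122, 129, 134]
216 [120, 126, 134] [121, 126, 131]
218 [119, 128, 133] [125, 129, 136]
220 [122, 126, 135] [124, 130, 135]
200 [[79, 112, 151], [86, 118, 155], [68, 109, 144], [59, 109, 143], [55, 104, 138], [72, 110, 137], [57, 104, 135], [58, 104, 133], [93, 87, 92], [140, 87, 61], [143, 88, 59]]
206 [[163, 212, 243], [156, 202, 240], [103, 144, 185], [58, 110, 142], [77, 111, 135], [111, 118, 122], [87, 112, 130], [60, 105, 136], [91, 94, 104], [139, 88, 61], [138, 81, 52]]
blue rows@275 [232 233 234 235 236 237 238 239 240 241 242 243 244 245 246 247 248 249
 250 251 252 253 254 255 256 257 258 259 260 261 262 263 264 265 266 267
 268 269 270 271 272 273 274 275 276 277 278 279 280 281 282 283 284]
```

```bash
python3 - <<'E'
from h import *
plan([.5198,-.2055,.320],down(0.0096))
E
```

```text
turn [-0.03 -0.04  0.06] shift [ 36.2  69.5 140.3] t 6.075
```

Emit:
{"fn": "apply_moves", "kwargs": {
  "motion": [
    [[0, 0, 0, 18, 30, 0, 5], [0, 0, 0, 36.2, 60, 0, 5], [0, 0, 0, 36.2, 69.5, 0, 5], [0, 0, 0, 36.2, 69.5, 40, 5], [0, 0, 0, 36.2, 69.5, 85, 5], [0, 0, 0, 36.2, 69.5, 120, 5], [0, 0, 0, 36.2, 69.5, 140, 5], [0, 0, 0, 36.2, 69.5, 140, 5]]
  ]
}}

```text
t: 7.08
ee_pos: [0.5191, -0.2064, 0.3192]
tool_rot: [-0.002, 0.704, 0.711, -0.001]
force: [-0.5, 0.8, -2.1]
gripper_width: 0.194
grasp_force: 30.0
```

```bash
python3 - <<'E'
from bands import *
o=manip.observe();print(o["ee_pos"],o["force"])
for n in("wrist","scene"):
    c=snap(n,n[0]+"5"); pickle.dump(c,open(n[0]+"5.pkl","wb"))
w=cv2.imread("pics/w5.png")[130:310,180:420]; w=cv2.resize(w,None,fx=2.2,fy=2.2)
s=cv2.imread("pics/s5.png"); p=proj(c,[.52,-.227,.09]).astype(int); print(p)
s=cv2.resize(s[p[1]-50:p[1]+50,p[0]-50:p[0]+50],None,fx=2.6,fy=2.6,interpolation=cv2.INTER_CUBIC)
o=np.zeros((400,800,3),np.uint8);o[:w.shape[0],:w.shape[1]]=w;o[:260,530:790]=s
cv2.imwrite("pics/m5.png",o)
E
```

```text
[ 0.51909581 -0.20635548  0.31923098] [-0.54472587  0.77090173 -2.10180885]
[325 262]
```

View pics/m5.png

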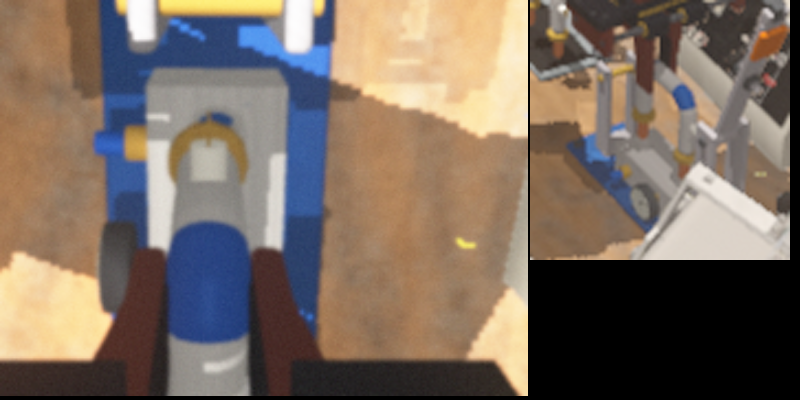

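The wrist crop shows the near collar at crop (209,150) and the block face spanning columns 147–290, so the heater looks slightly to -x of the port. I'll quantify that.

```bash
python3 - <<'E'
from bands import *
c=pickle.load(open("w5.pkl","rb")); f=c["frame"]
g=cv2.cvtColor(f,cv2.COLOR_BGR2GRAY).astype(int)
for r in (166,172,190,196,200): print(r,"first 240:",' '.join(map(str,g[r,240:320])))
T=np.array([.5191,-.20635,.3192]); Rt=rot(manip.observe()["tool_rot"])
print("e",c["e"],"port_left expected px",proj(c,[.5197,-.1892,.048]), "block face edges y=-.19:",proj(c,[.4949,-.19,.048]),proj(c,[.5449,-.19,.048]))
print("face far edge", proj(c,[.52,-.1712,.048]))
print("collar", proj(c,T+Rt@[.0148,0,.163+.0695]), "Redges",proj(c,T+Rt@[.0148,-.0125,.163+.0695]),proj(c,T+Rt@[.0148,.0125,.163+.0695]),"far",proj(c,T+Rt@[.0273,0,.163+.073]))
for v in range(162,200,2): print(v,f[v,275].tolist(),f[v,284].tolist())
E
```

```text
166 first 240: 66 64 59 63 62 65 79 101 116 127 128 131 129 134 128 132 127 126 127 128 128 126 132 133 131 130 129 132 131 129 130 135 131 133 134 134 131 130 136 126 128 132 132 130 130 134 131 136 131 131 131 131 130 129 131 133 130 128 131 130 130 128 132 131 130 135 130 124 119 96 74 70 69 70 70 69 73 70 71 68
172 first 240: 73 70 69 72 69 82 117 136 148 150 149 151 152 154 152 150 153 151 156 158 155 154 157 156 153 159 160 151 154 152 152 153 157 155 156 152 153 157 158 157 157 154 154 156 157 157 158 156 151 153 153 154 152 153 153 152 152 150 152 152 154 154 156 155 154 153 152 149 149 153 136 96 72 69 73 70 69 70 72 71
190 first 240: 141 141 139 136 132 133 135 149 147 153 148 150 153 147 153 150 153 153 157 148 145 131 117 110 108 113 117 113 116 113 108 115 115 113 114 111 118 117 117 115 111 118 116 114 115 113 112 121 129 139 146 145 149 154 152 149 148 151 151 153 157 152 153 153 152 152 145 149 150 137 108 94 88 95 88 91 90 87 91 87
196 first 240: 166 165 166 170 172 173 191 206 219 219 222 222 220 226 221 220 204 156 118 111 111 115 111 116 112 126 140 161 168 166 17
[... 823 characters left out ...]
7] far [275.62978996 189.2246222 ]
162 [121, 122, 123] [123, 121, 125]
164 [126, 131, 132] [126, 133, 134]
166 [127, 133, 137] [127, 129, 132]
168 [133, 138, 140] [134, 139, 139]
170 [146, 150, 152] [145, 152, 156]
172 [145, 152, 155] [152, 156, 160]
174 [146, 153, 153] [149, 155, 159]
176 [151, 153, 158] [148, 152, 158]
178 [137, 140, 144] [149, 152, 157]
180 [114, 127, 131] [137, 143, 146]
182 [84, 92, 101] [124, 117, 114]
184 [81, 99, 115] [117, 82, 65]
186 [61, 108, 140] [112, 88, 81]
188 [61, 114, 143] [76, 101, 118]
190 [58, 108, 138] [62, 111, 142]
192 [68, 114, 142] [62, 114, 146]
194 [100, 134, 151] [65, 116, 147]
196 [126, 146, 160] [68, 118, 147]
198 [168, 183, 187] [87, 116, 139]
```

Emit:
{"fn": "apply_moves", "kwargs": {
  "motion": [
    [[0, -1.5, 0, 6.5, 2.5, 0, 5], [0, -1.5, 0, 6.5, 2.5, 0, 5], [0, -1.5, 0, 6.5, 2.5, 4, 5], [0, -1.5, 0, 6.5, 2.5, 8, 5], [0, -1.5, 0, 6.5, 2.5, 11, 5], [0, -1.5, 0, 6.5, 2.5, 14, 5], [0, -1.5, 0, 6.5, 2.5, 16, 5], [0, -1.5, 0, 6.5, 2.5, 16, 5]]
  ]
}}

```text
t: 8.18
ee_pos: [0.5223, -0.2002, 0.3044]
tool_rot: [0.009, 0.704, 0.71, -0.009]
force: [0.3, 1.4, -2.1]
gripper_width: 0.197
grasp_force: 30.0
```

```bash
python3 - <<'E'
from h import *
o=manip.observe();print(o["ee_pos"],o["force"],o["wrist_torque"],np.degrees(R.from_matrix(down(.0096).T@rot(o["tool_rot"])).as_rotvec()))
E
```

```text
[ 0.52229343 -0.20023363  0.30442164] [ 0.34449439  1.39531935 -2.09869128] [ 0.00691371  0.07590511 -0.08249788] [ 0.022258   -1.49093698  0.00597653]
```

Emit:
{"fn": "apply_moves", "kwargs": {
  "motion": [
    [[0, 0, 0, 0, 0, 3, 5], [0, 0, 0, 0.2, 0, 6, 5], [0, 0, 0, 0.2, 0, 9, 5], [0, 0, 0, 0.3, 0, 12, 5], [0, 0, 0, 0.4, 0, 15, 5], [0, 0, 0, 0.5, 0, 17, 5], [0, 0, 0, 0.5, 0, 18.5, 5], [0, 0, 0, 0.5, 0, 18.5, 5]]
  ]
}}

```text
t: 9.18
ee_pos: [0.5223, -0.2002, 0.2861]
tool_rot: [0.009, 0.704, 0.71, -0.009]
force: [-0.2, -0.1, -2.8]
gripper_width: 0.196
grasp_force: 30.0
```

Emit:
{"fn": "apply_moves", "kwargs": {
  "motion": [
    [[0, 0, 0, 0, 0, 1.5, 5], [0, 0, 0, 0, 0, 2.5, 5], [0, 0, 0, 0, 0, 3.5, 5], [0, 0, 0, 0, 0, 4.5, 5], [0, 0, 0, 0, 0, 4.5, 5]]
  ]
}}

```text
t: 9.8
ee_pos: [0.5231, -0.2012, 0.284]
tool_rot: [0.011, 0.704, 0.71, -0.009]
force: [-3.9, -2.3, 16.7]
gripper_width: 0.198
grasp_force: 30.0
```

```bash
python3 - <<'E'
from h import *
o=manip.observe();print(o["ee_pos"],o["force"],o["wrist_torque"])
E
```

```text
[ 0.52305586 -0.20116986  0.2840207 ] [-3.9259831  -2.29877615 16.65394585] [-0.39117637  0.95115437 -0.03927574]
```

Contact came at TCP z=0.284, the expected home height. I'll release now.

Emit:
{"fn": "apply_moves", "kwargs": {
  "motion": [
    [[0, 0, 0, 0, 0, -2, 5], [0, 0, 0, 0, 0, -2, 30], [0, 0, 0, 0, 0, -2, 50], [0, 0, 0, 0, 0, -2, 50], [0, 0, 0, 0, 0, -2, 50], [0, 0, 0, 0, 0, -30, 50], [0, 0, 0, 0, 0, -80, 50], [0, 0, 0, 0, 0, -130, 50]]
  ]
}}

```text
t: 10.8
ee_pos: [0.5222, -0.1968, 0.4126]
tool_rot: [0.009, 0.704, 0.71, -0.009]
force: [0.9, -0.6, 0.3]
gripper_width: 0.571
grasp_force: 0.0
```

```bash
python3 - <<'E'
from bands import *
o=manip.observe();print(o["ee_pos"],o["force"])
for n in("wrist","scene"):
    c=snap(n,n[0]+"6"); pickle.dump(c,open(n[0]+"6.pkl","wb"))
w=cv2.resize(cv2.imread("pics/w6.png")[60:330,150:420],None,fx=1.7,fy=1.7)
s=cv2.imread("pics/s6.png"); p=proj(c,[.52,-.227,.12]).astype(int)
s=cv2.resize(s[p[1]-70:p[1]+90,p[0]-60:p[0]+100],None,fx=2.1,fy=2.1,interpolation=cv2.INTER_CUBIC)
o=np.zeros((460,800,3),np.uint8);o[:459,:459]=w[:459,:459];o[:336,460:796]=s
cv2.imwrite("pics/m6.png",o)
d=pickle.load(open("c0.pkl","rb"));t,s=d["top"],d["scene"]
for a in((345,285),(410,328),(290,345),(280,365)):
  for b in((480,212),(540,265),(490,310),(440,258)): X,e=tri((s,*a),(t,*b)); print(a,b,X.round(3),round(e[0],3))
X,e=tri((s,402,262),(t,484,184));print("lever",X,e)
E
```

```text
[ 0.52215352 -0.19684219  0.41260023] [ 0.85499192 -0.589218    0.29163523]
(345, 285) (480, 212) [ 0.415 -0.491  0.273] 0.032
(345, 285) (540, 265) [ 0.307 -0.583  0.377] 0.002
(345, 285) (490, 310) [ 0.27  -0.523  0.333] 0.067
(345, 285) (440, 258) [ 0.372 -0.438  0.227] 0.039
(410, 328) (480, 212) [ 0.479 -0.565  0.163] 0.015
(410, 328) (540, 265) [ 0.348 -0.651  0.302] 0.039
(410, 328) (490, 310) [ 0.303 -0.592  0.267] 0.116
(410, 328) (440, 258) [ 0.425 -0.512  0.131] 0.096
(290, 345) (480, 212) [ 0.355 -0.507  0.195] 0.106
(290, 345) (540, 265) [ 0.255 -0.6    0.306] 0.062
(290, 345) (490, 310) [ 0.218 -0.534  0.232] 0.008
(290, 345) (440, 258) [ 0.316 -0.447  0.11 ] 0.034
(280, 365) (480, 212) [ 0.342 -0.518  0.168] 0.123
(280, 365) (540, 265) [ 0.244 -0.61   0.282] 0.075
(280, 365) (490, 310) [ 0.205 -0.544  0.199] 0.005
(280, 365) (440, 258) [ 0.303 -0.456  0.072] 0.05
lever [ 0.50730943 -0.51061647  0.29562396] [0.003117165735329429, 0.0031171657353295506]
```

View pics/m6.png

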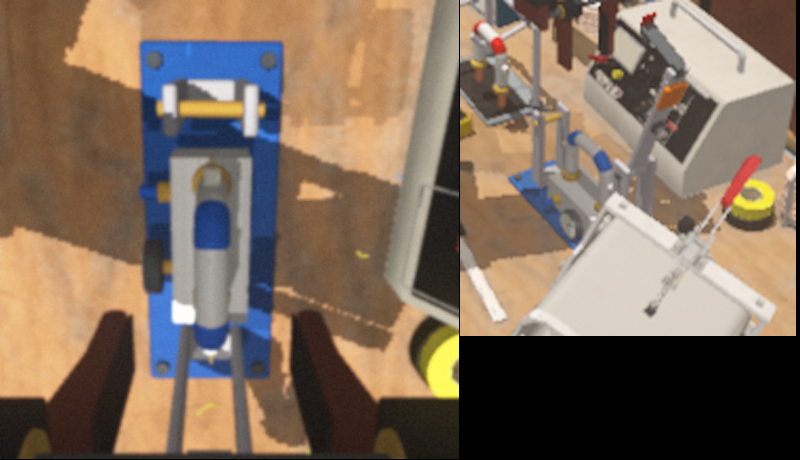

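The wrist view shows the heater's bar centred over the block and plugged in. The scene crop shows both legs standing in the block, collars down. I'll check the collar height and what is free behind the clamp arm.

```bash
python3 - <<'E'
from bands import *
d=pickle.load(open("c0.pkl","rb"));t,s=d["top"],d["scene"]
for X in([.43,-.46,.365],[.43,-.38,.365],[.43,-.42,.365],[.50,-.44,.285],[.535,-.44,.285],[.61,-.46,.365],[.43,-.46,.45]):
    a,b=proj(t,X),proj(s,X); print(X,"top",a.round(),t["frame"][int(a[1]),int(a[0])],"scene",b.round(),s["frame"][int(b[1]),int(b[0])])
# clamp geometry from block pose
C=np.array([.5205,-.2272]); yw=.0096
def B(x,y,z): return np.array([C[0]+x*np.cos(yw)-y*np.sin(yw),C[1]+x*np.sin(yw)+y*np.cos(yw),z])
th=2.05
q=lambda r,n,th:B(0,-.09+r*np.cos(th)-n*np.sin(th),.15+r*np.sin(th)+n*np.cos(th))
print("pad",q(.146,.01,th),proj(t,q(.146,.01,th)),proj(s,q(.146,.01,th)),"end",q(.18,.0,th),proj(t,q(.18,0,th)))
for c in(t,s):
    h=cv2.cvtColor(c["frame"],cv2.COLOR_BGR2HSV);m=cv2.inRange(h,(5,180,100),(16,255,255))
    N,L,S,Ce=cv2.connectedComponentsWithStats(m); print([(Ce[i].round(1).tolist(),int(S[i,4])) for i in range(1,N) if S[i,4]>8 and 330<Ce[i][0]<450])
# heater check in w6
c=pickle.load(open("w6.pkl","rb")); print("bar centre",proj(c,B(0,0,.121)),"bands",bands(c))
for y in(.032,-.032): print(proj(c,B(0,y,.1144)))
E
```

```text
[0.43, -0.46, 0.365] top [477. 211.] [ 76 134 189] scene [360. 232.] [ 75 104 152]
[0.43, -0.38, 0.365] top [442. 211.] [105 106  96] scene [336. 213.] [58 64 77]
[0.43, -0.42, 0.365] top [460. 211.] [83 67 28] scene [348. 222.] [53 58 66]
[0.5, -0.44, 0.285] top [453. 189.] [ 77 131 183] scene [378. 249.] [56 63 71]
[0.535, -0.44, 0.285] top [452. 175.] [186 208 216] scene [391. 244.] [120 133 142]
[0.61, -0.46, 0.365] top [471. 135.] [107 136 162] scene [429. 207.] [44 60 92]
[0.43, -0.46, 0.45] top [494. 204.] [ 79 137 191] scene [364. 195.] [203 218 227]
pad [ 0.5220954  -0.39338258  0.27494418] [432.15895295 180.99668573] [371.97828169 238.1308886 ] end [ 0.52216071 -0.40018511  0.30972523] [439.77561404 177.42149896]
[([426.2, 184.9], 16)]
[([367.4, 224.6], 21)]
bar centre [272.42107613 228.10085115] bands [([275.0, 128.5], [233, 85, 83, 118, 4113]), ([274.1, 192.7], [265, 179, 19, 27, 481]), ([245.7, 253.5], [239, 224, 17, 57, 598]), ([301.1, 255.4], [291, 240, 18, 33, 348]), ([273.5, 257.7], [264, 251, 21, 14, 172]), ([270.5, 277.2], [261, 272, 24, 9, 132])]
[272.40241266 191.40107106]
[272.54121926 256.99020576]
```

```bash
python3 - <<'E'
from bands import *
d=pickle.load(open("c0.pkl","rb"));t,s=d["top"],d["scene"]; s6=pickle.load(open("s6.pkl","rb"))
C=np.array([.5205,-.2272]); yw=.0096
def B(x,y,z): return np.array([C[0]+x*np.cos(yw)-y*np.sin(yw),C[1]+x*np.sin(yw)+y*np.cos(yw),z])
q=lambda r,n,th,x=0:B(x,-.09+r*np.cos(th)-n*np.sin(th),.15+r*np.sin(th)+n*np.cos(th))
X,e=tri((t,426.2,184.9),(s,367.4,224.6)); print(X,e,"theta",np.arctan2(X[2]-.15,X[1]+.3172))
for th in(1.7,1.8,1.9,2.05): print(th,proj(t,q(.146,.008,th)).round(1),proj(s,q(.146,.008,th)).round(1),"end",q(.185,-.0,th).round(4),proj(t,q(.185,0,th)).round())
print("hook tip @1.8",q(.176,-.064,1.8))
def tcp(r,n,th): return q(r,n,th)+[0,0,.182]
plan(q(.185,0,1.8)+[0,-.04,.182+.08],down(0.0096))
E
```

```text
[ 0.5129299  -0.37364632  0.30006193] [0.0075897806254721, 0.007589780625472235] theta 1.930577891179253
1.7 [414.5 179.1] [358.9 220.5] end [ 0.5216 -0.341   0.3335] [418. 175.]
1.8 [419.9 179.5] [362.7 224.7] end [ 0.5218 -0.3592  0.3302] [426. 175.]
1.9 [424.9 180. ] [366.3 229.5] end [ 0.5219 -0.377   0.3251] [432. 176.]
2.05 [431.6 180.9] [371.5 237.4] end [ 0.5222 -0.4025  0.3142] [441. 177.]
hook tip @1.8 [ 0.52114954 -0.2948582   0.33593812]
turn [ 0.52  1.71 -0.  ] shift [-207.    -2.3 -169. ] t 10.9
```

Emit:
{"fn": "apply_moves", "kwargs": {
  "motion": [
    [[0, 0.5, 0, 0, 0, -55, 30], [0, 1, 0, 0, 0, -110, 5], [0.5, 1.7, 0, 0, 0, -150, 0], [0.5, 1.7, 0, -10, -2, -166, 0], [0.5, 1.7, 0, -60, -2, -164, 0], [0.5, 1.7, 0, -120, -2, -162, 0], [0.5, 1.7, 0, -180, -2, -160, 0], [0.5, 1.7, 0, -237, -2, -158, 0]]
  ]
}}

```text
t: 11.9
ee_pos: [0.5219, -0.4324, 0.5732]
tool_rot: [-0.006, 0.704, 0.71, -0.002]
force: [1.0, 0.2, -0.4]
gripper_width: 0.004
grasp_force: 0.0
```

```bash
python3 - <<'E'
from bands import *
plan([.522,-.43,.475],down(.0096))
for n in("wrist","scene"):
    c=snap(n,n[0]+"7"); pickle.dump(c,open(n[0]+"7.pkl","wb"))
o=np.zeros((420,800,3),np.uint8);o[:,:560]=cv2.imread("pics/w7.png");s=cv2.imread("pics/s7.png")[130:290,300:420];o[:320,560:800]=cv2.resize(s,None,fx=2,fy=2)
cv2.imwrite("pics/m7.png",o)
E
```

```text
turn [-0.63 -0.29 -0.04] shift [ 1.9  1.2 98.2] t 11.9
```

View pics/m7.png

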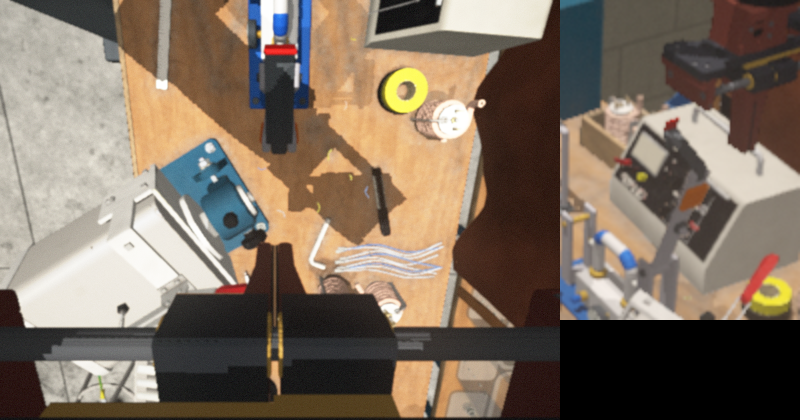

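The wrist view shows the finger tips at (275,245), well behind the clamp arm's end at (278,150). The gap is clear. I'll descend and push.

Emit:
{"fn": "apply_moves", "kwargs": {
  "motion": [
    [[0, 0, 0, 1, 1, 40, 0], [-0.6, -0.3, 0, 2, 1, 75, 0], [-0.6, -0.3, 0, 2, 1, 98, 0], [-0.6, -0.3, 0, 10, 1, 98, 0], [-0.6, -0.3, 0, 25, 1, 98, 0], [-0.6, -0.3, 0, 38, 1, 98, 0], [-0.6, -0.3, 0, 50, 1, 98, 0], [-0.6, -0.3, 0, 62, 1, 98, 0]]
  ]
}}

```text
t: 13.0
ee_pos: [0.5222, -0.3665, 0.4789]
tool_rot: [0.002, 0.704, 0.711, 0.0]
force: [-0.4, -1.6, 1.5]
gripper_width: 0.008
grasp_force: 0.8
```

```bash
python3 - <<'E'
from h import *
o=manip.observe();print(o["ee_pos"],o["force"]);plan([.522,-.337,.475],down(.0096))
for d in(90,80,70,60,50,40,30,20,10,6,3):
    t=np.radians(d);c,s=np.cos(t),np.sin(t)
    y=-.090+.146*c+.01*c*c-.01*s-.01; z=.15+(.146+.01*c)*s+.01*c
    print(d,"tcp world y %.4f z %.4f"%(-.2272+y,z+.182))
E
```

```text
[ 0.52216041 -0.36651092  0.47891009] [-0.43777922 -1.61942204  1.53325412]
turn [0.18 0.17 0.  ] shift [29.5  0.1  3.8] t 13.0
90 tcp world y -0.3372 z 0.4780
80 tcp world y -0.3114 z 0.4792
70 tcp world y -0.2855 z 0.4758
60 tcp world y -0.2604 z 0.4678
50 tcp world y -0.2369 z 0.4552
40 tcp world y -0.2159 z 0.4384
30 tcp world y -0.1983 z 0.4180
20 tcp world y -0.1846 z 0.3945
10 tcp world y -0.1755 z 0.3689
6 tcp world y -0.1732 z 0.3582
3 tcp world y -0.1720 z 0.3501
```

Emit:
{"fn": "apply_moves", "kwargs": {
  "motion": [
    [[0, 0, 0, 15, 0, 0, 0], [0, 0, 0, 29, 0, 1, 0], [0, 0, 0, 42, 0, 0, 0], [0, 0, 0, 55, 0, 0, 0], [0, 0, 0, 68, 0, 1, 0], [0, 0, 0, 81, 0, 3, 0], [0, 0, 0, 94, 0, 6, 0], [0, 0, 0, 106, 0, 11, 0]]
  ]
}}

```text
t: 14.0
ee_pos: [0.5211, -0.2605, 0.4665]
tool_rot: [0.001, 0.704, 0.71, 0.0]
force: [-0.3, -0.8, -0.5]
gripper_width: 0.003
grasp_force: 0.2
```

```bash
python3 - <<'E'
from bands import *
o=manip.observe();print(o["ee_pos"],o["force"])
c=snap("scene","s8"); cv2.imwrite("pics/s8c.png",cv2.resize(c["frame"][130:310,270:430],None,fx=2.5,fy=2.5))
E
```

```text
[ 0.52106305 -0.26052213  0.46654763] [-0.33314054 -0.84444288 -0.51813467]
```

View pics/s8c.png

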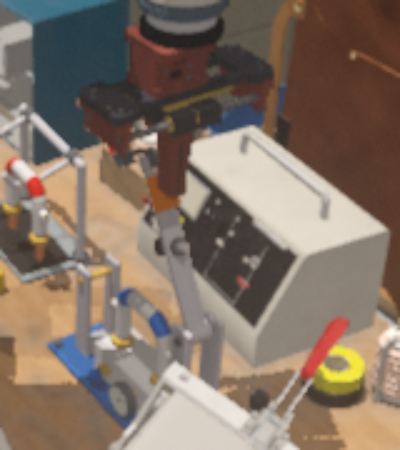

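The scene crop shows the arm past vertical, leaning over the heater, with the finger on the orange pad at crop (165,190). I'll continue along the arc.

Emit:
{"fn": "apply_moves", "kwargs": {
  "motion": [
    [[0, 0, 0, 12, 0, 5, 0], [0, 0, 0, 24, 0, 11, 0], [0, 0, 0, 35, 0, 19, 0], [0, 0, 0, 45, 0, 28, 0], [0, 0, 0, 54, 0, 38, 0], [0, 0, 0, 62, 0, 48, 0], [0, 0, 0, 69, 0, 60, 0], [0, 0, 0, 76, 0, 72, 0]]
  ]
}}

```text
t: 15.05
ee_pos: [0.5205, -0.1851, 0.3937]
tool_rot: [0.001, 0.704, 0.71, -0.0]
force: [-0.1, -0.1, -0.4]
gripper_width: 0.006
grasp_force: 0.0
```

```bash
python3 - <<'E'
from h import *
o=manip.observe();print(o["ee_pos"],o["force"],o["wrist_torque"])
E
```

```text
[ 0.52048198 -0.18510698  0.39373471] [-0.11033719 -0.05775246 -0.3639037 ] [-0.0638962   0.0336871   0.00061431]
```

Emit:
{"fn": "apply_moves", "kwargs": {
  "motion": [
    [[0, 0, 0, 5, 0, 14, 0], [0, 0, 0, 9, 0, 26, 0], [0, 0, 0, 12, 0, 36, 0], [0, 0, 0, 13, 0, 41, 0], [0, 0, 0, 13, 0, 44, 0], [0, 0, 0, 13, 0, 46, 0], [0, 0, 0, 13, 0, 48, 0], [0, 0, 0, 13, 0, 48, 0]]
  ]
}}

```text
t: 16.05
ee_pos: [0.5205, -0.1726, 0.3466]
tool_rot: [0.001, 0.704, 0.71, 0.0]
force: [-0.3, 1.6, 1.2]
gripper_width: 0.008
grasp_force: 0.7
```

```bash
python3 - <<'E'
from h import *
o=manip.observe();print(o["ee_pos"],o["force"],o["wrist_torque"])
E
```

```text
[ 0.52053051 -0.17262759  0.34662743] [-0.28966215  1.56719208  1.22898412] [ 0.10568986  0.12970929 -0.00716276]
```

Emit:
{"fn": "apply_moves", "kwargs": {
  "motion": [
    [[0, 0, 0, 0, 0, 1.5, 0], [0, 0, 0, 0, 0, 3, 0], [0, 0, 0, 0, 0, 4.5, 0], [0, 0, 0, 0, 0, 6, 0], [0, 0, 0, 0, 0, 6, 0]]
  ]
}}

```text
t: 16.68
ee_pos: [0.5206, -0.1727, 0.3405]
tool_rot: [0.001, 0.704, 0.71, 0.0]
force: [-0.1, 3.3, 2.7]
gripper_width: 0.004
grasp_force: 1.4
```

```bash
python3 - <<'E'
from bands import *
o=manip.observe();print(o["ee_pos"],o["force"],o["wrist_torque"])
E
```

```text
[ 0.52057489 -0.17265406  0.34054026] [-0.09434488  3.25133591  2.71100593] [ 0.28136004  0.03430193 -0.04489701]
```

```bash
python3 - <<'E'
from bands import *
C=np.array([.5205,-.2272]); yw=.0096
def B(x,y,z): return np.array([C[0]+x*np.cos(yw)-y*np.sin(yw),C[1]+x*np.sin(yw)+y*np.cos(yw),z])
q=lambda r,n,th,x=0:B(x,-.09+r*np.cos(th)-n*np.sin(th),.15+r*np.sin(th)+n*np.cos(th))
for n in("scene","wrist","top"):
    c=snap(n,n[0]+"9"); pickle.dump(c,open(n[0]+"9.pkl","wb"))
    h=cv2.cvtColor(c["frame"],cv2.COLOR_BGR2HSV);m=cv2.inRange(h,(5,170,90),(17,255,255))
    N,L,S,Ce=cv2.connectedComponentsWithStats(m); print(n,[(Ce[i].round(1).tolist(),S[i].tolist()) for i in range(1,N) if S[i,4]>6])
    m=cv2.inRange(h,(0,190,90),(4,255,255))
    N,L,S,Ce=cv2.connectedComponentsWithStats(m); print(" red",[(Ce[i].round(1).tolist(),S[i].tolist()) for i in range(1,N) if S[i,4]>6])
    for th in(0,.03,.1,.3,.6): print("  ",th,"pad",proj(c,q(.146,.008,th)).round(1),"pad+y edge",proj(c,q(.164,.01,th)).round(1),"arm end",proj(c,q(.185,0,th)).round(1),"hook tip",proj(c,q(.176,-.064,th)).round(1))
E
```

```text
scene [([316.5, 233.5], [310, 230, 14, 7, 38])]
 red [([282.3, 204.5], [281, 203, 3, 5, 11])]
   0 pad [315.2 231.5] pad+y edge [311.5 227.6] arm end [307.2 226.9] hook tip [308.5 247.3]
   0.03 pad [315.3 230.3] pad+y edge [311.6 226.2] arm end [307.2 225.2] hook tip [308.2 245.4]
   0.1 pad [315.6 227.4] pad+y edge [312. 223.] arm end [307.5 221.4] hook tip [307.5 241.1]
   0.3 pad [317.5 219.9] pad+y edge [314.  214.6] arm end [309.2 211.5] hook tip [306.7 229.2]
   0.6 pad [322.6 211.4] pad+y edge [319.7 205. ] arm end [314.7 199.7] hook tip [308.2 213.3]
wrist [([273.7, 241.8], [248, 226, 53, 53, 1312])]
 red [([528.7, 5.9], [511, 0, 34, 15, 192]), ([280.5, 151.8], [278, 150, 5, 4, 8]), ([284.2, 154.2], [282, 151, 4, 6, 12]), ([268.3, 156.2], [263, 154, 12, 5, 33])]
   0 pad [272.3 257.8] pad+y edge [272.3 228.3] arm end [272.3 184.8] hook tip [272.7 176.3]
   0.03 pad [272.3 261.9] pad+y edge [272.2 232.4] arm end [272.2 187.4] hook tip [272.7 175.3]
   0.1 pad [272.2 273.3] pad+y edge [272.1 244.1] arm end [272.1 195.6] hook tip [272.6 173.8]
   0.3 pad [271.9 321. ] pad+y edg
[... 819 characters left out ...]
20, 187, 11, 8, 61]), ([549.9, 189.6], [545, 187, 10, 6, 50]), ([160.9, 224.3], [154, 208, 20, 39, 165]), ([541.8, 210.3], [538, 208, 8, 7, 37]), ([521.1, 214.8], [516, 211, 11, 8, 56]), ([173.8, 239.5], [173, 237, 3, 6, 11])]
   0 pad [335.8 191.9] pad+y edge [329.3 191.8] arm end [321.1 192.6] hook tip [321.8 197.6]
   0.03 pad [336.2 191.5] pad+y edge [329.6 191.4] arm end [321.3 192.2] hook tip [321.4 197.2]
   0.1 pad [337.2 190.7] pad+y edge [330.7 190.4] arm end [322.1 191.1] hook tip [320.6 196.3]
   0.3 pad [341.5 188.2] pad+y edge [335.5 187.6] arm end [326.5 187.9] hook tip [319.9 193.4]
   0.6 pad [352.  184.7] pad+y edge [347.4 183.6] arm end [338.4 183.3] hook tip [324.3 188.7]
```

Emit:
{"fn": "apply_moves", "kwargs": {
  "motion": [
    [[0, 0, 0, 0, 0, 1, 0], [0, 0, 0, 0, 0, 2, 0], [0, 0, 0, 0, 0, 2, 0]]
  ]
}}

```text
t: 17.2
ee_pos: [0.5206, -0.1727, 0.3394]
tool_rot: [0.001, 0.704, 0.71, 0.0]
force: [-1.5, 3.1, 10.0]
gripper_width: 0.003
grasp_force: 5.2
```

```bash
python3 - <<'E'
from bands import *
o=manip.observe();print(o["ee_pos"],o["force"],o["wrist_torque"])
c=snap("wrist"); h=cv2.cvtColor(c["frame"],cv2.COLOR_BGR2HSV);m=cv2.inRange(h,(5,170,90),(17,255,255)); print(c["e"],np.where(m.any(1))[0][[0,-1]])
E
```

```text
[ 0.52059074 -0.17267512  0.3393804 ] [-1.47900789  3.11012145 10.01858376] [0.52942451 0.43718166 0.04616037]
[ 0.5201405  -0.09127927  0.31949941] [226 284]
```

Emit:
{"fn": "apply_moves", "kwargs": {
  "motion": [
    [[0, 0, 0, 0, 0, 1, 0], [0, 0, 0, 0, 0, 2, 0], [0, 0, 0, 0, 0, 2, 0]]
  ]
}}

```text
t: 17.62
ee_pos: [0.5206, -0.1726, 0.339]
tool_rot: [0.002, 0.704, 0.71, 0.0]
force: [-7.2, 6.0, 25.3]
gripper_width: 0.009
grasp_force: 13.0
```

```bash
python3 - <<'E'
from bands import *
o=manip.observe();print(o["ee_pos"],o["force"],o["wrist_torque"])
E
```

```text
[ 0.52059639 -0.17263588  0.33901102] [-7.23009904  5.98385749 25.31597664] [ 0.88401718  1.41393375 -0.03740963]
```

That looks like the lower stop: the force rises stiffly at tip z=0.157, as computed. I'll lift off and check whether the arm stays.

Emit:
{"fn": "apply_moves", "kwargs": {
  "motion": [
    [[0, 0, 0, 0, 0, -3, 0], [0, 0, 0, 0, 0, -6, 0], [0, 0, 0, 0, 0, -10, 0], [0, 0, 0, 0, 0, -25, 0], [0, 0, 0, 0, 0, -60, 0], [0, 0, 0, 0, 0, -110, 0], [0, 0, 0, 0, 0, -110, 0], [0, 0, 0, 0, 0, -110, 0]]
  ]
}}

```text
t: 18.62
ee_pos: [0.52, -0.1724, 0.4467]
tool_rot: [0.001, 0.704, 0.71, -0.0]
force: [0.1, -0.5, -1.4]
gripper_width: 0.006
grasp_force: 0.0
```

```bash
python3 - <<'E'
from bands import *
o=manip.observe();print(o["ee_pos"],o["force"])
C=np.array([.5205,-.2272]); yw=.0096
def B(x,y,z): return np.array([C[0]+x*np.cos(yw)-y*np.sin(yw),C[1]+x*np.sin(yw)+y*np.cos(yw),z])
q=lambda r,n,th,x=0:B(x,-.09+r*np.cos(th)-n*np.sin(th),.15+r*np.sin(th)+n*np.cos(th))
for n in("scene","wrist"):
    c=snap(n,n[0]+"10"); pickle.dump(c,open(n[0]+"10.pkl","wb"))
    h=cv2.cvtColor(c["frame"],cv2.COLOR_BGR2HSV);m=cv2.inRange(h,(5,170,90),(17,255,255))
    N,L,S,Ce=cv2.connectedComponentsWithStats(m); print(n,[(Ce[i].round(1).tolist(),S[i].tolist()) for i in range(1,N) if S[i,4]>6])
    for th in(-.02,0.01,.045,.1,.2): print("  ",th,"pad",proj(c,q(.146,.01,th)).round(1),"edges",proj(c,q(.164,.01,th)).round(1),proj(c,q(.128,.01,th)).round(1),"LR",proj(c,q(.146,.01,th,-.015)).round(1),proj(c,q(.146,.01,th,.015)).round(1),"end",proj(c,q(.185,0,th)).round(1))
a=pickle.load(open("s9.pkl","rb"))["frame"];b=pickle.load(open("s10.pkl","rb"))["frame"]
d=cv2.absdiff(a,b).max(2)>60; ys,xs=np.where(d[222:300,290:370]); print("changed px in clamp area",len(ys), (xs.min()+290,xs.max()+290,ys.min()+222,ys.max()+222) if len(ys) else 0)
E
```

```text
[ 0.51997116 -0.17242032  0.44669609] [ 0.08801551 -0.50007511 -1.41534155]
scene [([315.9, 231.1], [309, 227, 15, 9, 83])]
   -0.02 pad [315.1 231.8] edges [311.4 228.6] [318.9 235.1] LR [310.4 233.5] [319.8 230.1] end [307.1 228. ]
   0.01 pad [315.2 230.5] edges [311.5 227.1] [319.  233.9] LR [310.5 232.2] [319.9 228.8] end [307.2 226.3]
   0.045 pad [315.4 229. ] edges [311.7 225.5] [319.1 232.6] LR [310.6 230.7] [320.1 227.4] end [307.3 224.4]
   0.1 pad [315.7 226.8] edges [312. 223.] [319.5 230.7] LR [310.9 228.5] [320.4 225.1] end [307.5 221.4]
   0.2 pad [316.5 222.9] edges [312.8 218.6] [320.2 227.3] LR [311.7 224.6] [321.2 221.2] end [308.2 216.3]
wrist [([275.4, 203.8], [259, 185, 34, 39, 1293])]
   -0.02 pad [274.3 202.7] edges [274.3 182.1] [274.3 222.6] LR [256.8 202.7] [291.8 202.7] end [274.3 155.5]
   0.01 pad [274.3 204.5] edges [274.3 183.8] [274.3 224.5] LR [256.5 204.5] [292.1 204.5] end [274.3 156.5]
   0.045 pad [274.3 206.9] edges [274.3 186. ] [274.3 226.8] LR [256.2 206.9] [292.4 206.9] end [274.3 157.9]
   0.1 pad [274.3 211.2] edges [274.3 190.2] [274.3 231. ] LR [255.7 211.2] [292.9 211.2] end [274.3 160.8]
   0.2 pad [274.3 220.8] edges [274.3 200.1] [274.3 240.2] LR [254.8 220.8] [293.8 220.8] end [274.3 168.6]
changed px in clamp area 134 (np.int64(290), np.int64(332), np.int64(222), np.int64(273))
```

Vision puts the arm near 0, but 0.01 and 0.045 are too close to tell apart. I'll probe the pad height by touch.

Emit:
{"fn": "apply_moves", "kwargs": {
  "motion": [
    [[0, 0, 0, 0, 0, 50, 0], [0, 0, 0, 0, 0, 85, 0], [0, 0, 0, 0, 0, 96, 0], [0, 0, 0, 0, 0, 98, 0], [0, 0, 0, 0, 0, 98, 0], [0, 0, 0, 0, 0, 98, 0]]
  ]
}}

```text
t: 19.48
ee_pos: [0.5209, -0.1728, 0.3498]
tool_rot: [0.002, 0.704, 0.71, 0.0]
force: [0.5, -0.3, 0.4]
gripper_width: 0.005
grasp_force: 0.0
```

```bash
python3 - <<'E'
from bands import *
o=manip.observe();print(o["ee_pos"],o["force"],o["wrist_torque"])
c=snap("wrist"); h=cv2.cvtColor(c["frame"],cv2.COLOR_BGR2HSV);m=cv2.inRange(h,(5,170,90),(17,255,255)); m[:,:255]=0;m[:,290:]=0;print(c["e"],np.where(m.any(1))[0][[0,-1]])
c9=pickle.load(open("w9.pkl","rb"))
h=cv2.cvtColor(c9["frame"],cv2.COLOR_BGR2HSV);m=cv2.inRange(h,(5,170,90),(17,255,255)); m[:,:255]=0;m[:,290:]=0;print(c9["e"],np.where(m.any(1))[0][[0,-1]])
C=np.array([.5205,-.2272])
for k in(c9,c): print([proj(k,[.52,-.2272-.09+.164*np.cos(t)-.01*np.sin(t),.15+.164*np.sin(t)+.01*np.cos(t)])[1].round(1) for t in(-.01,.01,.03,.045,.06)])
E
```

```text
[ 0.52085095 -0.17277502  0.3498005 ] [ 0.4870684  -0.30022358  0.3864032 ] [-0.0421367   0.01687057 -0.00930029]
[ 0.52045076 -0.09139135  0.3298875 ] [223 278]
[ 0.5201095  -0.09129304  0.32067445] [226 284]
[np.float64(227.0), np.float64(229.6), np.float64(232.4), np.float64(234.7), np.float64(237.1)]
[np.float64(220.7), np.float64(223.1), np.float64(225.7), np.float64(227.7), np.float64(229.9)]
```

Emit:
{"fn": "apply_moves", "kwargs": {
  "motion": [
    [[0, 0, 0, 0, 0, 1.5, 0], [0, 0, 0, 0, 0, 3, 0], [0, 0, 0, 0, 0, 3.5, 0], [0, 0, 0, 0, 0, 3.5, 0]]
  ]
}}

```text
t: 20.02
ee_pos: [0.5205, -0.1726, 0.345]
tool_rot: [0.001, 0.704, 0.71, -0.0]
force: [0.2, -0.2, -0.8]
gripper_width: 0.005
grasp_force: 0.0
```

```bash
python3 - <<'E'
from bands import *
o=manip.observe();print(o["ee_pos"],o["force"],o["wrist_torque"])
E
```

```text
[ 0.52046352 -0.17263057  0.34502864] [ 0.23582333 -0.19182913 -0.82646107] [-0.05112604  0.04506508 -0.06744382]
```

No contact down to tip z=0.163, so the arm is below 0.02 rad and the hook has snapped. I'll retreat and hand in.

Emit:
{"fn": "apply_moves", "kwargs": {
  "motion": [
    [[0, 0, 0, 0, 0, -30, 0], [0, 0, 0, 0, 0, -80, 0], [0, 0, 0, 0, 0, -130, 0], [0, 0, 0, 0, 0, -150, 0], [0, 0, 0, 0, 0, -150, 0]]
  ]
}}

```text
t: 20.65
ee_pos: [0.5204, -0.1724, 0.4968]
tool_rot: [0.003, 0.704, 0.71, 0.001]
force: [-0.0, 0.0, -0.5]
gripper_width: 0.005
grasp_force: 0.0
```

```bash
python3 - <<'E'
from bands import *
o=manip.observe();print(o["ee_pos"],o["force"],o["t"])
c=snap("wrist");h=cv2.cvtColor(c["frame"],cv2.COLOR_BGR2HSV);m=cv2.inRange(h,(5,170,90),(17,255,255));M=cv2.moments(m[:,255:300],True);print("pad rows",M["m01"]/M["m00"],[proj(c,[.52,-.2272-.09+.146*np.cos(t)-.01*np.sin(t),.15+.146*np.sin(t)+.01*np.cos(t)])[1].round(1) for t in(.01,.045,.1)])
print("sign off",manip.sign_off())
E
```

```text
[ 0.52040643 -0.17242587  0.49675196] [-0.00211297  0.01734546 -0.48237069] 20.65
pad rows 188.51643690349948 [np.float64(189.0), np.float64(190.8), np.float64(194.0)]
the job is handed in; nothing more can be done
sign off None
```

The job is handed in at 20.7 s: the blue-banded heater is plugged fully home and the clamp arm stays down by itself below 0.02 rad, so I take its hook to have snapped (not seen directly); the reject heater and bench items were not touched.

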